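# Ring up the weighed cheese ball and offer the dish

### The arm

A 6-joint arm with a two-finger parallel gripper is mounted at the origin on a cart in front of the work surface, level with it; the furniture and walls round the work are solid. World frame = base frame: x ahead of the robot, y to its left, z up, the work surface at z = 0. Lengths are in mm, angles in rad, forces in N, time in s.
With the tool pointing down it reaches from about 275 to 1000 mm from the base axis. Payload 8.4 kg.
Tool frame: the origin (TCP) lies midway between the tips of the shut fingers; the grasp point (between the pads) lies 19 mm behind it; z points along the fingers, y is the line along which they close (so a half turn about z gives the same grasp; the last joint's range is limited). The gripper opens to 85 mm and grips with 20 to 120 N. Pads are 22 mm wide; open, the fingers measure 114 mm over their backs; the gripper's body (76 mm by 85 mm) begins 54 mm behind the grasp point. The pads swing forward as they close: fully open they stand 13 mm farther back than shut.
Start: joints at [-1.128, 0.353, 1.633, -0, 1.155, -0.002], TCP at [268.922, -564.189, 231.281] pointing down, gripper open.
Joint ranges: [-2.63, 2.63], [-0.92, 2.1], [0.06, 2.66], [-1.3, 4.44], [0, 2.69], [-3.02, 3.02]. Speed limits (rad/s): [2.22, 2.22, 2.79, 3.14, 3.14, 3.14].

### API

Orientations are given as a unit quaternion [w, x, y, z].
In Python, from cell import sense, camera, hand_in gives the robot as it stands. The module is installed in compiled form; this text tells all that it offers.
- The arm moves only by the tool step_arm, never from a script. Its arguments are lists of equal length, an entry for each row: "linear": the shift along the tool's x, y, z in mm, a list of three; "rot": the turn, a rotation vector about the tool's x, y, z in rad, a list of three. In form: {"linear": [[tx, ty, tz], ...], "rot": [[wx, wy, wz], ...]}. A call has 1 to 20 rows; each row is the pose to reach, as a shift and turn from the pose commanded when the call began, along the tool's axes at that moment; what a row does not reach only later rows make up. A row lasts 1/12 s, in which the tool goes at most 41.7 mm and 7.16 degrees, less where a joint would pass 70% of its speed; a pose out of reach is approached as far as the arm can. A call with a gripper value outside its range is refused whole. "jaw" is the finger opening in mm, from 0 to 85.4, set as the call begins (left out, the last holds). The fingers move at their own pace and stop on an object; the grip force is fixed at half the most. Time passes only in rows, so rows that repeat a pose let the fingers close. It gives the time, the measured TCP pose, the force, the opening and the grip force at its end, in the units of the state.
- sense(): the state, without advancing time (a new reading comes with each control period).
- camera(name): name is "scene" or "top"; returns a dict with "img" (480x640x3 uint8, blue, green, red), "fx", "fy", "cx", "cy" (pixels), "k1" (the pictures are not rectified: a ray, as slopes to the right and down, at radius r is drawn at 1 + k1 r^2 times it, then the intrinsics apply), "rvec" (rotation vector, rad) and "tvec" (3), from world to camera coordinates, as OpenCV has them. Camera axes: x right, y down, z forward; pixel columns grow to the right and rows downward; lengths in mm; the calibration is good to about 2 mm. A picture is of the moment at which its call begins. There is no depth.
- hand_in(): hands the job in; it is judged then, once.
The state is a dict: "time": time; "joint_positions": joint angles; "joint_vel": joint speeds; "effort": joint torques, N m; "eef_pos": TCP position; "ee_rot": TCP orientation; "ft_force": force on the tool from outside, world axes, zero at the start; "wrist_torque": the same for the moment, N m; "finger_gap": finger opening in mm; "grip_force": force on a finger pad.
Only numpy, scipy, OpenCV 4.12 (cv2) and the standard library are available. Lean on these libraries where they do the work, as an engineer would, in place of code of your own. Each camera call takes 0.05 s, during which the arm holds its last target. There are 200 camera calls.

### The job

A little cheese ball has been weighed in its dish on the counter scale. Key in its price code by pressing the scale's keys fully down one at a time: left, then right, then middle (as seen from the robot). Then lift the dish by its arched handle about 10 cm straight up off the scale, and only then turn it in the air about a quarter turn so that its thumb tab points straight across the counter to the customers' ledge, away from the robot; keep the dish level and the ball in its middle all the while, leave the things round about alone, and finish while still holding the dish there, level and still.

Things in the scene. Friction and masses are not known exactly. Their poses are not given: they have to be found in the camera images.
- scale: Grey counter scale, fixed, 280 mm (its x) by 190 mm (its y), origin at the centre of its underside on the counter. Its front (-x) is turned roughly to the robot, its +y is the robot's left; housing top 42 mm above the counter. Three like keys stand in a row on the black strip at its front; a steel weighing pan (top at 56 mm) is behind.
- pan_centre (a point): Centre of the top of the scale's pan, 56 mm above the counter; axes as the scale's.
- key_left_top (a point): Middle of the top face of the left key (seen from the robot): a round spring key 22 mm across, pressed straight down; neighbouring keys are 34 mm apart, centre to centre.
- key_middle_top (a point): The same for the middle key.
- key_right_top (a point): The same for the right key.
- key_left (a joint): Travel of the left key: 0 up, 0.006 m fully down (about 5 N); springs back.
- key_middle (a joint): Travel of the middle key, the same.
- key_right (a joint): Travel of the right key, the same.
- dish: Loose round white dish, 153 mm across, 27 mm high, about 0.3 kg, on the pan; origin at the centre of its underside, z up. Inside a shallow cone (8 degrees), lowest in the middle. A flat thumb tab sticks out at its +x, which points to about the robot's left (within 25 degrees) at the start. A rigid steel arched handle spans it along its y (legs at y = +-75 mm), with a wooden grip at the top.
- dish_grip (a point): Centre of the wooden grip at the top of the dish's arch, 115 mm above the dish's underside, straight above the dish's middle: a bar 64 mm long along the dish's y, 14 mm thick (the dish's x) and 18 mm high. Axes as the dish's. 50 mm of clear air lies between the grip and the ball.
- dish_floor (a point): Lowest point in the middle of the inside of the dish, 10 mm above its underside. Axes as the dish's.
- dish_tab (a point): Middle of the round end of the thumb tab, 108 mm out from the dish's middle along the dish's +x; the tab is 34 mm wide and 5 mm thick.
- ball_center (a point): Centre of the loose waxed cheese ball, 42 mm in diameter, about 50 g, which lies in the middle of the dish and can roll.
- ball: The same ball (its axes turn as it rolls).
- across (a point): A point on the counter top behind the wire cutter, well to the left of the scale, only there to give directions: its x axis points straight across the counter to the customers' wooden ledge, away from the robot, its y axis to the robot's left. The thumb tab must finish pointing along this +x.
- pepper_mill_centre (a point): Centre of the upright wooden pepper mill, 58 mm across, 150 mm high, on the left of the wire cutter (bystander).
- cheese_wedge_1_centre (a point): Centre of a wrapped cheese wedge, 119 x 78 x 56 mm, lying beyond the scale and to its left (bystander).

How it is judged (in metres and radians):
On the way, in this order (a step that is already met when the one before it is completed fails the run):
1. the left key is pressed, the others up (value of joint key_left above 0.004 m and value of joint each of key_right, key_middle below 0.0015 m), for 0.05 s.
2. then the right key is pressed, the others up (value of joint key_right above 0.004 m and value of joint each of key_left, key_middle below 0.0015 m), for 0.05 s.
3. then the middle key is pressed, the others up (value of joint key_middle above 0.004 m and value of joint each of key_left, key_right below 0.0015 m), for 0.05 s.
4. the dish is lifted clear of the pan (5 cm or more) by the gripper, not yet turned to the ledge (height (world z) of dish above 0.106 m and angle between the x axis of dish and the x axis of across, either way round above 0.7 rad and contact force between the fingers and dish above 1 N), for 0.2 s.
At the end, for the whole second after the job is handed in: The gripper holds the dish still, at least 6 cm above the pan with nothing else carrying it, level within 7 degrees, its thumb tab pointing straight across the counter to the customers' ledge within 11 degrees, and the ball lies quietly within 2 cm of the middle of the dish (height (world z) of dish above 0.116 m and angle between dish's own z axis and vertical below 0.12 rad and angle between the x axis of dish and the x axis of across, either way round below 0.2 rad and y of across in the frame of dish above 0.05 m and contact force between the fingers and dish above 1 N and contact force between dish and scale below 0.1 N and linear speed of dish below 0.03 m/s and angular speed of dish below 0.2 rad/s and horizontal distance between ball_center and dish_floor below 0.02 m and z of ball_center in the frame of dish between 0.02 and 0.045 m and linear speed of ball below 0.06 m/s); the arm keeps its last pose, push and grip.
It fails at once if the ball rolls more than 3.5 cm from the middle of the dish (distance between ball_center and dish_floor above 0.044 m).
It fails at once if the dish tips more than 15 degrees (angle between dish's own z axis and vertical above 0.26 rad).
It fails at once if two keys are pressed at once (value of joint each of key_left, key_right above 0.002 m or value of joint each of key_left, key_middle above 0.002 m or value of joint each of key_right, key_middle above 0.002 m).
It fails at once if the pepper mill or the cheese wedge behind the scale is displaced by more than 3 cm (distance of any of pepper_mill_centre, cheese_wedge_1_centre from where it was at the start of the episode above 0.03 m).
It also fails if it takes over 72 s, if anything falls off the work surface, if the arm or the gripper's body presses on something with over 40 N, if the wrist force passes 120 N, or if a joint passes its speed limit or range.

## Working session

There is one attempt and no reset: what is moved stays moved. The work goes in short steps, Python scripts to look and compute and a tool call to move; the robot and the scene stay as the last step left them, time stands still between calls to the robot, and variables do not carry over. Pictures are saved under pics/ and viewed, at most 10 in all, crops included, and the job is handed in when it is done.

Besides the shell and the picture viewer there is one more tool, called after "Call:" by a JSON object that holds its "op" and its "data". step_arm: Moves the arm, as the interface text tells. Its arguments: {"type":"object","properties":{"linear":{"type":"array","items":{"type":"array","items":{"type":"number"}}},"rot":{"type":"array","items":{"type":"array","items":{"type":"number"}}},"jaw":{"type":"number"}},"required":["linear","rot"]}

```bash
mkdir -p pics
cat > h.py <<'E'
import numpy as np, cv2
from cell import sense, camera, hand_in
from scipy.spatial.transform import Rotation as R
def ray(c,u,v):
    K=np.array([[c['fx'],0,c['cx']],[0,c['fy'],c['cy']],[0,0,1.]])
    p=cv2.undistortPoints(np.array([[[u,v]]],float),K,np.array([c['k1'],0,0,0.]))[0,0]
    Rm=cv2.Rodrigues(np.array(c['rvec'],float))[0]; t=np.array(c['tvec'],float).ravel()
    return -Rm.T@t, Rm.T@np.array([p[0],p[1],1])
def onz(c,u,v,z):
    o,d=ray(c,u,v); return o+d*(z-o[2])/d[2]
def proj(c,P):
    K=np.array([[c['fx'],0,c['cx']],[0,c['fy'],c['cy']],[0,0,1.]])
    return cv2.projectPoints(np.array(P,float).reshape(-1,1,3),np.array(c['rvec'],float),np.array(c['tvec'],float),K,np.array([c['k1'],0,0,0.]))[0][:,0]
E
python3 - <<'E'
from h import *
for n in('scene','top'):
    c=camera(n); cv2.imwrite(f'pics/{n}1.png',c['img']); print(n,ray(c,320,240),c['fx'],c['k1'])
print(sense())
E
```

```text
scene (array([ 56.76701542, 928.38639767, 964.7662061 ]), array([ 0.34783476, -0.7117158 , -0.61032791])) 623.2137569948256 -0.005703742091928596
top (array([ 398.63346718,  -12.14823171, 1092.43398918]), array([ 0.15778547, -0.00484629, -0.98750979])) 438.8934895972027 -0.08583691691465556
{'time': 0.1, 'joint_positions': array([-1.12839477e+00,  3.53607342e-01,  1.63405402e+00, -2.89010237e-05,
        1.15521511e+00, -2.38476450e-03]), 'joint_vel': array([-8.07790028e-05, -4.23326672e-04, -2.77611142e-03,  4.15082296e-04,
       -3.40765428e-04, -8.58062557e-05]), 'effort': array([-1.01487406e-04, -6.06355190e+01, -3.42822075e+01, -1.95119031e-05,
        3.90992907e-03, -8.61678132e-06]), 'eef_pos': array([ 268.73151787, -563.79941049,  230.62144762]), 'ee_rot': array([-6.23552787e-04,  9.75370907e-01,  2.20570130e-01, -1.52987226e-04]), 'ft_force': array([-0.14388079,  0.32733073,  0.01682059]), 'wrist_torque': array([-0.01826233,  0.04035015,  0.04826673]), 'grip_force': 0.0, 'finger_gap': 85.29286498521101}
```

View pics/scene1.png

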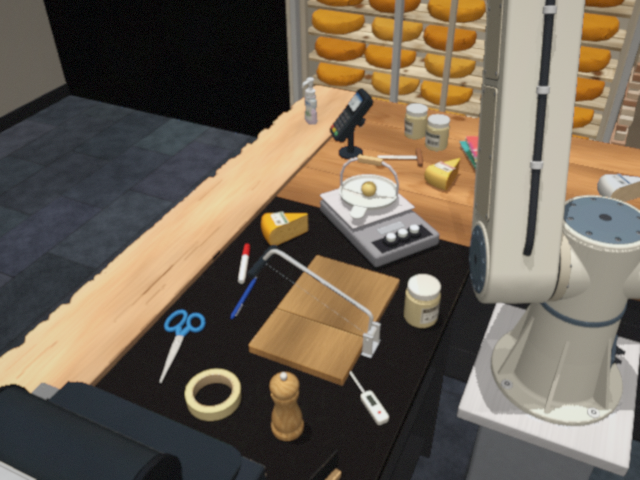

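View pics/top1.png

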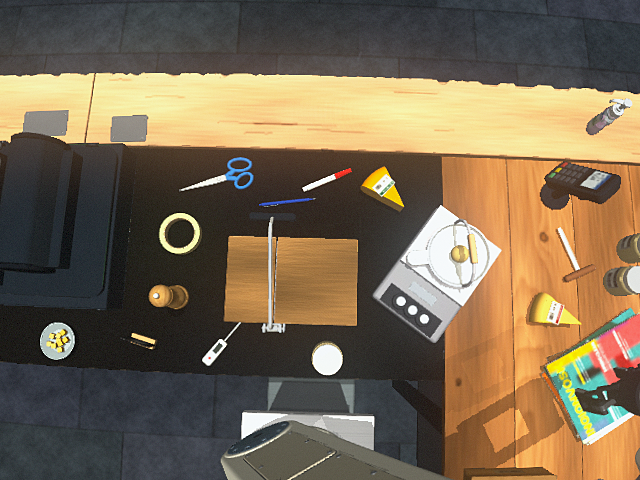

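The scene view shows the scale with three white keys and the dish. In the top view the keys are near (400,302), (411,310) and (423,318), the dish centre is near (459,253), the tab is near (421,253), and the ledge edge is near row 150.

Run:
```python
from h import *
t=cv2.imread('pics/top1.png'); s=cv2.imread('pics/scene1.png')
a=cv2.resize(t[195:355,365:515],None,fx=3.7,fy=3.7,interpolation=cv2.INTER_CUBIC)
cv2.imwrite('pics/topc.png',a)
b=cv2.resize(s[145:270,310:450],None,fx=4.5,fy=4.5,interpolation=cv2.INTER_CUBIC)
cv2.imwrite('pics/scenec.png',b)
c=camera('top'); g=cv2.cvtColor(t,cv2.COLOR_BGR2GRAY)
m=(g>205).astype(np.uint8)
m[:285]=0; m[340:]=0; m[:,:385]=0;m[:,440:]=0
n,l,st,ce=cv2.connectedComponentsWithStats(m)
for i in range(1,n):
    if st[i,4]>15: print('key',st[i],ce[i],onz(c,*ce[i],50).round(1))
hsv=cv2.cvtColor(t,cv2.COLOR_BGR2HSV)
m=((hsv[...,1]>70)&(hsv[...,0]<30)&(hsv[...,0]>8)).astype(np.uint8); 
m2=np.zeros_like(m); m2[215:290,430:500]=m[215:290,430:500]
n,l,st,ce=cv2.connectedComponentsWithStats(m2)
for i in range(1,n):
    if st[i,4]>15: print('wood/ball',st[i],ce[i],onz(c,*ce[i],98).round(1),onz(c,*ce[i],175).round(1))
# ledge edge: last wood row in columns
cols=np.arange(150,430,10); P=[]
for u in cols:
    rows=np.where(g[100:175,u]>110)[0]; P.append(onz(c,u,100+rows.max(),0)[:2])
P=np.array(P); f=np.polyfit(P[:,1],P[:,0],1); print('ledge fit',f, np.abs(np.polyval(f,P[:,1])-P[:,0]).max(), np.arctan(f[0]))
```

```text
key [408 285  29  21 235] [423.11489362 293.74893617] [ 443.  -265.5   50. ]
key [397 297   9   9  62] [400.74193548 300.93548387] [ 424.9 -212.    50. ]
key [408 306   9   9  62] [412.12903226 309.72580645] [ 404.9 -239.1   50. ]
key [420 314   9   9  59] [423.86440678 318.42372881] [ 385.2 -267.    50. ]
wood/ball [455 215  45  33 703] [485.31721195 225.56614509] [ 602.7 -402.7   98. ] [ 586.9 -372.5  175. ]
wood/ball [451 234  27  29 434] [465.14285714 250.97695853] [ 541.4 -352.9   98. ] [ 530.4 -326.5  175. ]
wood/ball [475 254  25  36 463] [491.0475162  277.31965443] [ 481.9 -412.3   98. ] [ 475.5 -381.3  175. ]
ledge fit [8.77673718e-03 7.99245688e+02] 61.1844337071185 0.00877651183275248
```

View pics/topc.png

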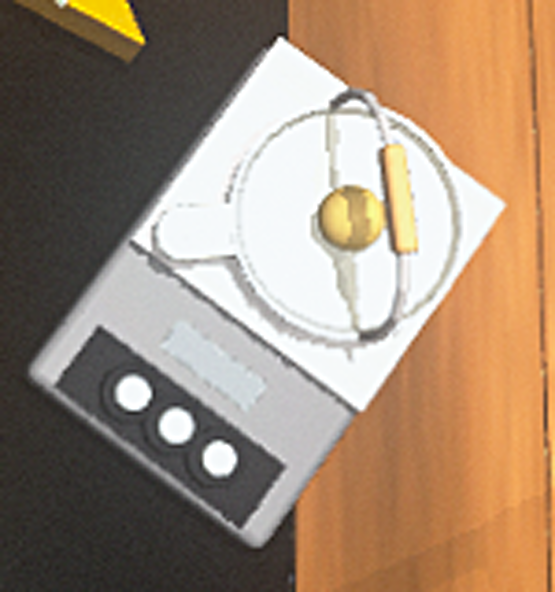

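View pics/scenec.png

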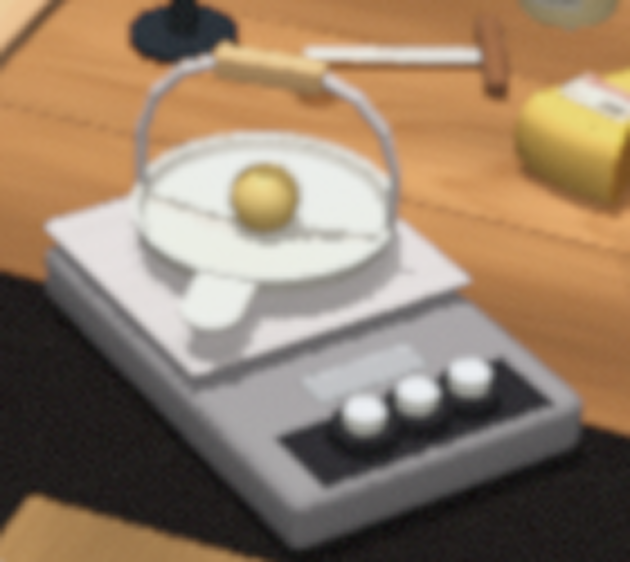

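The crops show the grip bar centred near top (473,249) and scene (370,160). The ball is at top (460.4,253.6) and scene (368.7,189). The keys are clearly separate, and the tab points to the robot's left.

Run:
```python
from h import *
T=camera('top');S=camera('scene')
def tri(a,b):
    o1,d1=ray(T,*a);o2,d2=ray(S,*b)
    A=np.c_[d1,-d2];x=np.linalg.lstsq(A,o2-o1,rcond=None)[0]
    p=o1+d1*x[0];q=o2+d2*x[1];return ((p+q)/2).round(1),np.linalg.norm(p-q).round(1)
ft=lambda u,v:(u/3.7+365-.36,v/3.7+195-.36)
fs=lambda u,v:(u/4.5+310-.39,v/4.5+145-.39)
for n,a,b in[('grip',ft(400,199),fs(271,68)),('ball',ft(353,217),fs(264,198)),
 ('kl',(400.74,300.94),fs(365,410)),('km',(412.13,309.73),fs(418,391)),('kr',(423.86,318.42),fs(469,373))]: print(n,*tri(a,b))
print('gripaxis',onz(T,*ft(393,147),180),onz(T,*ft(406,252),180))
print('gripaxis scene',onz(S,*fs(217,60),171),onz(S,*fs(326,78),171))
print('tab end',onz(T,*ft(158,233),70)); 
print('arch feet',onz(T,*ft(335,100),84),onz(T,*ft(362,335),84))
g=cv2.cvtColor(T['img'],cv2.COLOR_BGR2GRAY)
P=[]
for u in range(150,430,10):
    col=g[100:175,u].astype(int); r=100+np.argmin(np.diff(col)); P.append((u,r))
print(P)
for z in(0,30): 
    Q=np.array([onz(T,u,v,z) for u,v in P]); k=np.abs(Q[:,0]-np.median(Q[:,0]))<25; print(z,np.polyfit(Q[k,1],Q[k,0],1))
s=sense();q=s['ee_rot'];print(R.from_quat(q[[1,2,3,0]]).as_matrix().round(3))
# cutting board/counter front edges for comparison
Q=[onz(T,u,v,0) for u,v in((441,157),(441,240))];print(Q)
```

```text
grip [ 536.7 -344.2  172.3] 0.1
ball [ 537.5 -344.6   86. ] 0.4
kl [ 424.6 -209.7   62.1] 0.1
km [ 404.6 -236.4   62.7] 0.3
kr [ 385.2 -264.1   62. ] 0.2
gripaxis [ 565.76441023 -338.17760348  180.        ] [ 505.06684483 -344.06640653  180.        ]
gripaxis scene [ 568.10890542 -342.043248    171.        ] [ 505.6224718 -348.6982623  171.       ]
tab end [ 525.91727755 -223.79697205   70.        ]
arch feet [ 612.77301088 -335.55893635   84.        ] [ 463.35883844 -349.52292046   84.        ]
[(150, np.int64(144)), (160, np.int64(145)), (170, np.int64(145)), (180, np.int64(145)), (190, np.int64(146)), (200, np.int64(146)), (210, np.int64(146)), (220, np.int64(145)), (230, np.int64(147)), (240, np.int64(147)), (250, np.int64(147)), (260, np.int64(122)), (270, np.int64(147)), (280, np.int64(147)), (290, np.int64(123)), (300, np.int64(148)), (310, np.int64(148)), (320, np.int64(148)), (330, np.int64(149)), (340, np.int64(149)), (350, np.int64(149)), (360, np.int64(149)), (370, np.int64(150)), (380, np.int64(150)), (390, np.int64(151)), (400, np.int64(150)), (410, np.int64(152)), (420, np.int64(152))]
0 [5.97511205e-04 8.16117225e+02]
30 [5.97511205e-04 8.04652647e+02]
[[ 0.903  0.43  -0.   ]
 [ 0.43  -0.903  0.001]
 [-0.    -0.001 -1.   ]]
[array([ 803.22869901, -329.71700694,    0.        ]), array([ 581.95525345, -324.71427458,    0.        ])]
```

```bash
cat >> h.py <<'E'
def go(p,yaw):
    s=sense();q=s['ee_rot'];M=R.from_quat(q[[1,2,3,0]]); y=np.radians(yaw)
    D=R.from_matrix(np.array([[np.cos(y),np.sin(y),0],[np.sin(y),-np.cos(y),0],[0,0,-1]]))
    print('t',s['time'],'pos',s['eef_pos'].round(1),'f',s['ft_force'].round(1),'shift',M.inv().apply(np.array(p)-s['eef_pos']).round(1),'rot',(M.inv()*D).as_rotvec().round(3))
E
python3 -c "
from h import *
go([424.7,-210,231],54);go([424.7,-210,85],54)"
```

```text
t 0.25 pos [ 268.8 -564.   231. ] f [-0.6  0.3 -0.7] shift [ 2.930e+02 -2.525e+02  1.000e-01] rot [-0.001 -0.    -0.498]
t 0.25 pos [ 268.8 -564.   231. ] f [-0.6  0.3 -0.7] shift [ 293.  -252.4  146.1] rot [-0.001 -0.    -0.498]
```

Call:
{"op": "step_arm", "data": {"linear": [[30, -26, 0], [59, -51, 0], [88, -76, 0], [117, -101, 0], [147, -126, 0], [176, -152, 0], [205, -177, 0], [234, -202, 20], [264, -227, 45], [285, -246, 70], [293, -252, 95], [293, -252, 120], [293, -252, 140], [293, -252, 146], [293, -252, 146], [293, -252, 146]], "rot": [[0, 0, -0.08], [0, 0, -0.16], [0, 0, -0.24], [0, 0, -0.32], [0, 0, -0.4], [0, 0, -0.48], [0, 0, -0.498], [0, 0, -0.498], [0, 0, -0.498], [0, 0, -0.498], [0, 0, -0.498], [0, 0, -0.498], [0, 0, -0.498], [0, 0, -0.498], [0, 0, -0.498], [0, 0, -0.498]], "jaw": 0}}

```text
time: 1.58
eef_pos: [425.2, -210.9, 85.7]
ee_rot: [-0.0, 0.891, 0.454, -0.0]
ft_force: [-0.0, 0.1, -0.6]
finger_gap: 0.1
grip_force: 0.0
```

Run:
```python
from h import *
go([424.7,-210,70],54)
for n in('scene',):
    c=camera(n);print(proj(c,[[424.7,-210,62],sense()['eef_pos']]))
    cv2.imwrite('pics/s2.png',cv2.resize(c['img'][100:280,310:550],None,fx=3.3,fy=3.3,interpolation=cv2.INTER_CUBIC))
```

```text
t 1.5833 pos [ 425.2 -210.9   85.7] f [-0.   0.1 -0.6] shift [ 0.5 -0.9 15.7] rot [-0.  0. -0.]
[[390.7479965  235.66012577]
 [391.1438791  227.11987832]]
```

View pics/s2.png

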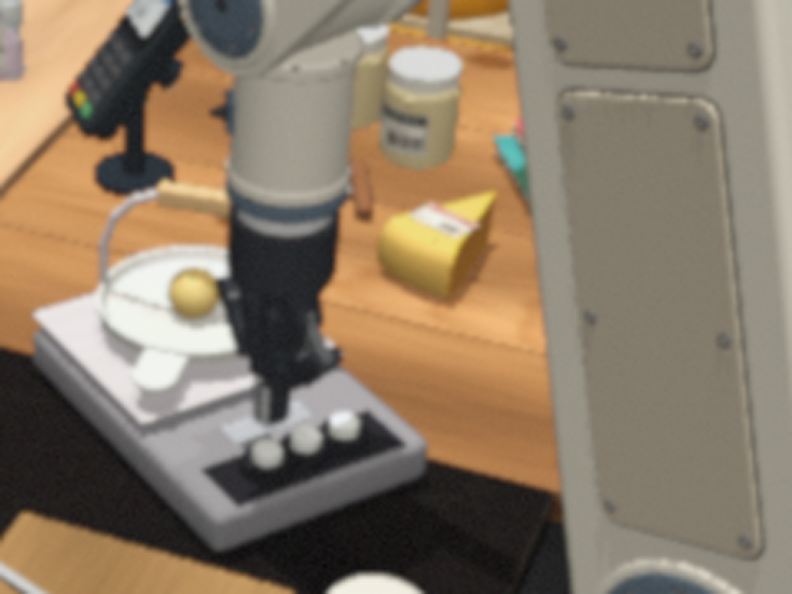

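The closed fingertips, at crop (270,420), stand right above the left key at (267,448). I'll lower onto it in small steps.

Call:
{"op": "step_arm", "data": {"linear": [[0, 0, 8], [0, 0, 14], [0, 0, 18], [0, 0, 20], [0, 0, 22], [0, 0, 23], [0, 0, 23]], "rot": [[0, 0, 0], [0, 0, 0], [0, 0, 0], [0, 0, 0], [0, 0, 0], [0, 0, 0], [0, 0, 0]]}}

```text
time: 2.22
eef_pos: [424.8, -210.6, 62.2]
ee_rot: [-0.0, 0.891, 0.454, -0.0]
ft_force: [-1.5, -0.5, 2.1]
finger_gap: -0.2
grip_force: 1.2
```

Call:
{"op": "step_arm", "data": {"linear": [[0, 0, 1.5], [0, 0, 3], [0, 0, 3], [0, 0, 3]], "rot": [[0, 0, 0], [0, 0, 0], [0, 0, 0], [0, 0, 0]]}}

```text
time: 2.55
eef_pos: [424.9, -210.6, 59.3]
ee_rot: [-0.0, 0.891, 0.454, -0.0]
ft_force: [-1.3, 0.1, 4.4]
finger_gap: -0.3
grip_force: 2.0
```

Call:
{"op": "step_arm", "data": {"linear": [[0, 0, 1], [0, 0, 2], [0, 0, 2], [0, 0, 2]], "rot": [[0, 0, 0], [0, 0, 0], [0, 0, 0], [0, 0, 0]]}}

```text
time: 2.88
eef_pos: [425.0, -210.7, 57.9]
ee_rot: [0.0, 0.891, 0.454, -0.0]
ft_force: [-4.7, 0.8, 14.1]
finger_gap: 0.1
grip_force: 7.3
```

Call:
{"op": "step_arm", "data": {"linear": [[0, 0, -10], [0, 0, -24], [-22, 0, -24], [-45, 0, -24], [-67.5, 0, -24], [-67.5, 0, -22], [-67.5, 0, -12], [-67.5, 0, -6], [-67.5, 0, -4], [-67.5, 0, -2], [-67.5, 0, -1], [-67.5, 0, 0], [-67.5, 0, 0], [-67.5, 0, 0]], "rot": [[0, 0, 0], [0, 0, 0], [0, 0, 0], [0, 0, 0], [0, 0, 0], [0, 0, 0], [0, 0, 0], [0, 0, 0], [0, 0, 0], [0, 0, 0], [0, 0, 0], [0, 0, 0], [0, 0, 0], [0, 0, 0]]}}

```text
time: 4.05
eef_pos: [385.6, -264.9, 57.9]
ee_rot: [-0.0, 0.891, 0.454, -0.0]
ft_force: [-3.6, 1.2, 12.8]
finger_gap: 0.1
grip_force: 6.8
```

Right key is at its stop, with the same signature as the left. Next, the middle key.

Call:
{"op": "step_arm", "data": {"linear": [[0, 0, -10], [0, 0, -24], [17, 0, -24], [33.7, 0, -24], [33.7, 0, -24], [33.7, 0, -22], [33.7, 0, -12], [33.7, 0, -6], [33.7, 0, -4], [33.7, 0, -2], [33.7, 0, -1], [33.7, 0, 0], [33.7, 0, 0], [33.7, 0, 0]], "rot": [[0, 0, 0], [0, 0, 0], [0, 0, 0], [0, 0, 0], [0, 0, 0], [0, 0, 0], [0, 0, 0], [0, 0, 0], [0, 0, 0], [0, 0, 0], [0, 0, 0], [0, 0, 0], [0, 0, 0], [0, 0, 0]]}}

```text
time: 5.22
eef_pos: [404.6, -238.1, 57.9]
ee_rot: [-0.0, 0.891, 0.454, -0.0]
ft_force: [-4.4, 2.2, 14.9]
finger_gap: -0.1
grip_force: 7.4
```

```bash
python3 -c "
from h import *
go([404.9,-237.5,260],54);go([536.9,-344.3,260],5.4);go([536.9,-344.3,153],5.4)"
```

```text
t 5.2167 pos [ 404.6 -238.1   57.9] f [-4.4  2.2 14.9] shift [   0.6   -0.3 -202.1] rot [-0.001  0.     0.   ]
t 5.2167 pos [ 404.6 -238.1   57.9] f [-4.4  2.2 14.9] shift [  -8.2  169.3 -202.3] rot [-0.001  0.001  0.848]
t 5.2167 pos [ 404.6 -238.1   57.9] f [-4.4  2.2 14.9] shift [ -8.2 169.4 -95.3] rot [-0.001  0.001  0.848]
```

Call:
{"op": "step_arm", "data": {"linear": [[0, 0, -20], [0, 0, -60], [0, 0, -100], [0, 0, -140], [0, 0, -175], [0, 10, -202], [-1, 40, -202], [-2, 75, -202], [-4, 110, -202], [-6, 140, -202], [-8, 162, -202], [-8, 169, -202], [-8, 169, -202], [-8, 169, -202], [-8, 169, -202], [-8, 169, -202], [-8, 169, -202]], "rot": [[0, 0, 0], [0, 0, 0], [0, 0, 0], [0, 0, 0.08], [0, 0, 0.16], [0, 0, 0.24], [0, 0, 0.32], [0, 0, 0.4], [0, 0, 0.48], [0, 0, 0.56], [0, 0, 0.64], [0, 0, 0.72], [0, 0, 0.8], [0, 0, 0.848], [0, 0, 0.848], [0, 0, 0.848], [0, 0, 0.848]], "jaw": 60}}

```text
time: 6.63
eef_pos: [536.9, -343.8, 259.1]
ee_rot: [-0.0, 0.999, 0.048, -0.0]
ft_force: [0.1, -0.7, -0.0]
finger_gap: 60.0
grip_force: 0.0
```

Run:
```python
from h import *
go([536.9,-344.3,153],5.4)
T=camera('top');S=camera('scene')
cv2.imwrite('pics/s3.png',np.hstack([cv2.resize(T['img'][190:340,380:530],(400,400),interpolation=cv2.INTER_CUBIC),cv2.resize(S['img'][100:250,300:450],(400,400),interpolation=cv2.INTER_CUBIC)]))
```

```text
t 6.6333 pos [ 536.9 -343.8  259.1] f [ 0.1 -0.7 -0. ] shift [-1.000e-01  5.000e-01  1.061e+02] rot [-0.     0.     0.002]
```

View pics/s3.png

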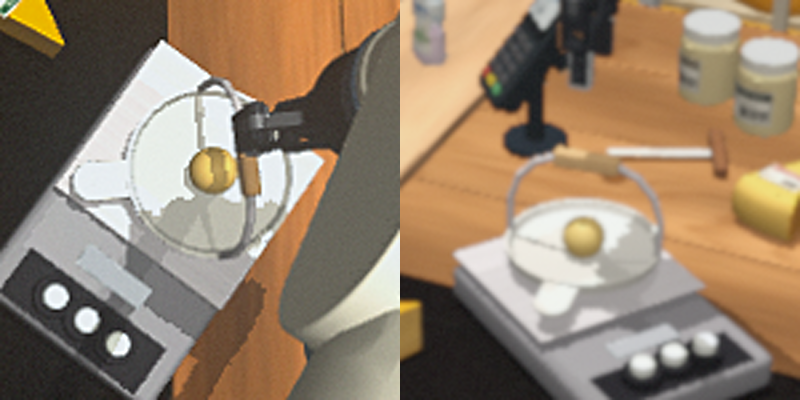

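Dish, ball and arch are undisturbed, and the gripper is above the grip (scene view, upper middle). I'll descend and check before closing.

Call:
{"op": "step_arm", "data": {"linear": [[0, 0, 15], [0, 0, 35], [0, 0, 55], [0, 0, 72], [0, 0, 87], [0, 0, 98], [0, 0, 104], [0, 0, 107], [0, 0, 107], [0, 0, 107]], "rot": [[0, 0, 0], [0, 0, 0], [0, 0, 0], [0, 0, 0], [0, 0, 0], [0, 0, 0], [0, 0, 0], [0, 0, 0], [0, 0, 0], [0, 0, 0]]}}

```text
time: 7.57
eef_pos: [537.6, -344.0, 153.0]
ee_rot: [0.0, 0.999, 0.047, 0.0]
ft_force: [-0.1, -0.1, 0.8]
finger_gap: 60.0
grip_force: 0.0
```

Run:
```python
from h import *
T=camera('top');S=camera('scene')
cv2.imwrite('pics/s4.png',np.hstack([cv2.resize(T['img'][190:340,380:530],(400,400),interpolation=cv2.INTER_CUBIC),cv2.resize(S['img'][110:210,320:420],(400,400),interpolation=cv2.INTER_CUBIC)]))
```

```text
(no output)
```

View pics/s4.png

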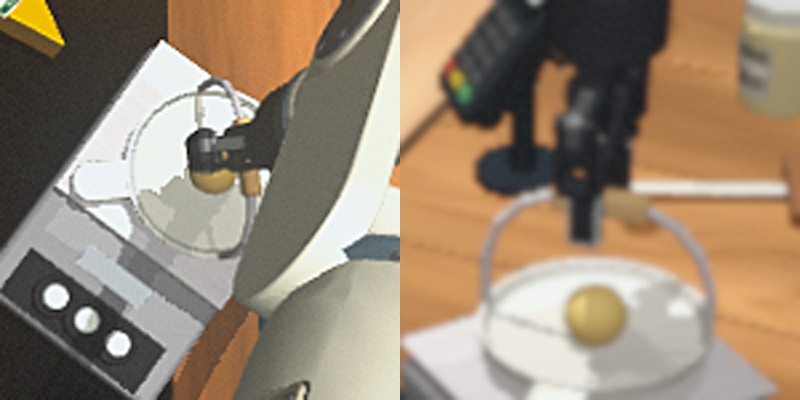

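The fingers straddle the wooden grip, with the near finger at scene-crop (587,210). I'll close gently.

Call:
{"op": "step_arm", "data": {"linear": [[0, 0, 0], [0, 0, 0], [0, 0, 0], [0, 0, 0], [0, 0, 0], [0, 0, 0]], "rot": [[0, 0, 0], [0, 0, 0], [0, 0, 0], [0, 0, 0], [0, 0, 0], [0, 0, 0]], "jaw": 20}}

```text
time: 8.17
eef_pos: [537.2, -343.8, 152.3]
ee_rot: [-0.0, 0.999, 0.047, -0.0]
ft_force: [0.2, 1.0, 0.1]
finger_gap: 19.9
grip_force: 0.0
```

Call:
{"op": "step_arm", "data": {"linear": [[0, 0, 0], [0, 0, 0], [0, 0, 0], [0, 0, 0], [0, 0, 0], [0, 0, 0], [0, 0, 0], [0, 0, 0]], "rot": [[0, 0, 0], [0, 0, 0], [0, 0, 0], [0, 0, 0], [0, 0, 0], [0, 0, 0], [0, 0, 0], [0, 0, 0]], "jaw": 0}}

```text
time: 8.83
eef_pos: [537.2, -343.7, 152.3]
ee_rot: [-0.0, 0.999, 0.047, 0.0]
ft_force: [-0.7, 1.8, 1.8]
finger_gap: 13.3
grip_force: 59.2
```

Gripped. I'll lift straight up 100 mm, slowly.

Call:
{"op": "step_arm", "data": {"linear": [[0, 0, -1], [0, 0, -3], [0, 0, -6], [0, 0, -11], [0, 0, -17], [0, 0, -24], [0, 0, -32], [0, 0, -40], [0, 0, -48], [0, 0, -56], [0, 0, -64], [0, 0, -72], [0, 0, -80], [0, 0, -87], [0, 0, -93], [0, 0, -97], [0, 0, -99], [0, 0, -100], [0, 0, -100], [0, 0, -100]], "rot": [[0, 0, 0], [0, 0, 0], [0, 0, 0], [0, 0, 0], [0, 0, 0], [0, 0, 0], [0, 0, 0], [0, 0, 0], [0, 0, 0], [0, 0, 0], [0, 0, 0], [0, 0, 0], [0, 0, 0], [0, 0, 0], [0, 0, 0], [0, 0, 0], [0, 0, 0], [0, 0, 0], [0, 0, 0], [0, 0, 0]]}}

```text
time: 10.5
eef_pos: [537.0, -343.6, 251.9]
ee_rot: [-0.0, 0.999, 0.047, -0.0]
ft_force: [0.8, -0.8, -4.7]
finger_gap: 12.9
grip_force: 58.5
```

Run:
```python
from h import *
go([537.2,-343.7,252],-90)
T=camera('top');S=camera('scene')
cv2.imwrite('pics/s5.png',np.hstack([cv2.resize(T['img'][190:340,380:530],(400,400),interpolation=cv2.INTER_CUBIC),cv2.resize(S['img'][70:220,300:450],(400,400),interpolation=cv2.INTER_CUBIC)]))
```

```text
t 10.5 pos [ 537.  -343.6  251.9] f [ 0.8 -0.8 -4.7] shift [ 0.2  0.1 -0.1] rot [0.000e+00 1.000e-03 1.666e+00]
```

View pics/s5.png

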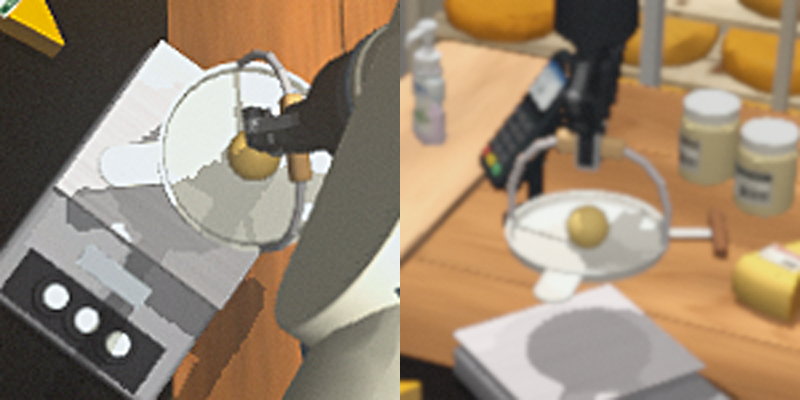

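Lifted level, with the ball centred and the dish clear of the pan. Now the slow turn.

Call:
{"op": "step_arm", "data": {"linear": [[0, 0, 0], [0, 0, 0], [0, 0, 0], [0, 0, 0], [0, 0, 0], [0, 0, 0], [0, 0, 0], [0, 0, 0], [0, 0, 0], [0, 0, 0], [0, 0, 0], [0, 0, 0], [0, 0, 0], [0, 0, 0], [0, 0, 0], [0, 0, 0], [0, 0, 0], [0, 0, 0], [0, 0, 0], [0, 0, 0]], "rot": [[0, 0, 0.005], [0, 0, 0.015], [0, 0, 0.03], [0, 0, 0.05], [0, 0, 0.075], [0, 0, 0.105], [0, 0, 0.14], [0, 0, 0.18], [0, 0, 0.225], [0, 0, 0.27], [0, 0, 0.315], [0, 0, 0.36], [0, 0, 0.405], [0, 0, 0.45], [0, 0, 0.495], [0, 0, 0.54], [0, 0, 0.585], [0, 0, 0.63], [0, 0, 0.675], [0, 0, 0.72]]}}

```text
time: 12.27
eef_pos: [537.2, -343.7, 252.3]
ee_rot: [-0.0, 0.951, -0.309, -0.0]
ft_force: [-0.0, -0.5, -4.0]
finger_gap: 13.2
grip_force: 58.5
```

Call:
{"op": "step_arm", "data": {"linear": [[0, 0, 0], [0, 0, 0], [0, 0, 0], [0, 0, 0], [0, 0, 0], [0, 0, 0], [0, 0, 0], [0, 0, 0], [0, 0, 0], [0, 0, 0], [0, 0, 0], [0, 0, 0], [0, 0, 0], [0, 0, 0], [0, 0, 0], [0, 0, 0], [0, 0, 0], [0, 0, 0], [0, 0, 0], [0, 0, 0]], "rot": [[0, 0, 0.045], [0, 0, 0.09], [0, 0, 0.135], [0, 0, 0.18], [0, 0, 0.225], [0, 0, 0.27], [0, 0, 0.315], [0, 0, 0.36], [0, 0, 0.405], [0, 0, 0.45], [0, 0, 0.495], [0, 0, 0.54], [0, 0, 0.585], [0, 0, 0.63], [0, 0, 0.67], [0, 0, 0.71], [0, 0, 0.745], [0, 0, 0.775], [0, 0, 0.805], [0, 0, 0.83]]}}

```text
time: 13.93
eef_pos: [537.2, -343.7, 252.3]
ee_rot: [-0.0, 0.746, -0.666, -0.0]
ft_force: [-0.2, 0.1, -5.2]
finger_gap: 12.9
grip_force: 58.5
```

Call:
{"op": "step_arm", "data": {"linear": [[0, 0, 0], [0, 0, 0], [0, 0, 0], [0, 0, 0], [0, 0, 0], [0, 0, 0], [0, 0, 0], [0, 0, 0], [0, 0, 0], [0, 0, 0], [0, 0, 0], [0, 0, 0], [0, 0, 0], [0, 0, 0], [0, 0, 0], [0, 0, 0], [0, 0, 0], [0, 0, 0], [0, 0, 0], [0, 0, 0]], "rot": [[0, 0, 0.025], [0, 0, 0.046], [0, 0, 0.065], [0, 0, 0.081], [0, 0, 0.094], [0, 0, 0.104], [0, 0, 0.111], [0, 0, 0.115], [0, 0, 0.116], [0, 0, 0.116], [0, 0, 0.116], [0, 0, 0.116], [0, 0, 0.116], [0, 0, 0.116], [0, 0, 0.116], [0, 0, 0.116], [0, 0, 0.116], [0, 0, 0.116], [0, 0, 0.116], [0, 0, 0.116]]}}

```text
time: 15.6
eef_pos: [537.2, -343.7, 252.3]
ee_rot: [0.0, -0.707, 0.707, 0.0]
ft_force: [0.1, -1.0, -4.8]
finger_gap: 12.9
grip_force: 58.5
```

Run:
```python
from h import *
go([537.2,-343.7,252],-90);print(sense()['joint_positions'].round(2))
T=camera('top');S=camera('scene')
cv2.imwrite('pics/s6.png',np.hstack([cv2.resize(T['img'][170:320,380:530],(400,400),interpolation=cv2.INTER_CUBIC),cv2.resize(S['img'][70:220,300:450],(400,400),interpolation=cv2.INTER_CUBIC)]))
```

```text
t 15.6 pos [ 537.2 -343.7  252.3] f [ 0.1 -1.  -4.8] shift [-0.  -0.   0.3] rot [ 0.  0. -0.]
[-0.57  0.35  1.58  0.    1.2   2.57]
```

View pics/s6.png

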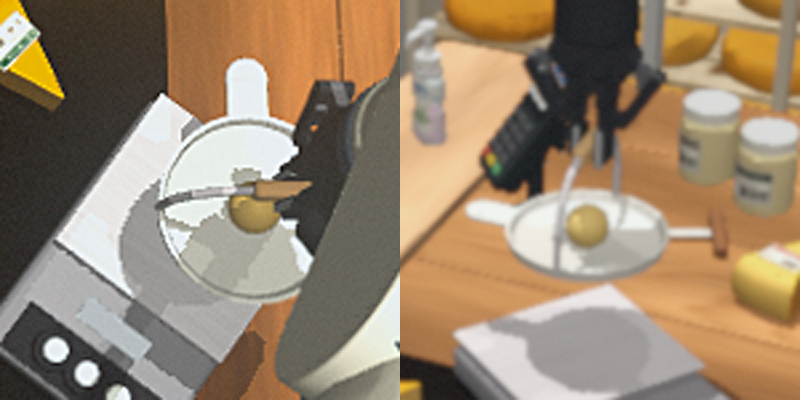

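The tab now points to the ledge: tab end at crop (247,68), dish centre at (245,208). The ball is in the middle. I'll settle briefly, then hand in.

Call:
{"op": "step_arm", "data": {"linear": [[0, 0, 0], [0, 0, 0], [0, 0, 0], [0, 0, 0], [0, 0, 0], [0, 0, 0], [0, 0, 0], [0, 0, 0], [0, 0, 0], [0, 0, 0], [0, 0, 0], [0, 0, 0], [0, 0, 0], [0, 0, 0], [0, 0, 0], [0, 0, 0], [0, 0, 0], [0, 0, 0], [0, 0, 0], [0, 0, 0]], "rot": [[0, 0, 0], [0, 0, 0], [0, 0, 0], [0, 0, 0], [0, 0, 0], [0, 0, 0], [0, 0, 0], [0, 0, 0], [0, 0, 0], [0, 0, 0], [0, 0, 0], [0, 0, 0], [0, 0, 0], [0, 0, 0], [0, 0, 0], [0, 0, 0], [0, 0, 0], [0, 0, 0], [0, 0, 0], [0, 0, 0]]}}

```text
time: 17.37
eef_pos: [537.2, -343.7, 252.3]
ee_rot: [0.0, -0.707, 0.707, 0.0]
ft_force: [0.4, -0.7, -4.1]
finger_gap: 12.7
grip_force: 58.5
```

```bash
python3 -c "
from h import *
print(hand_in())"
```

```text
the job is handed in; nothing more can be done
None
```

I pressed the keys left, right, then middle, lifted the dish 10 cm and turned it so its tab points at the ledge, and handed the job in with the dish held level and the ball in its middle; the hand-in call gave no verdict.

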